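# Release the egg turner's ratchet and park its crank in the clip

### The arm

A 7-joint arm with a two-finger parallel gripper is mounted at the origin on the work surface. World frame = base frame: x ahead of the robot, y to its left, z up, the work surface at z = 0. Lengths are in m, angles in rad, forces in N, time in s.
With the tool pointing down it reaches from about 0.425 to 0.875 m from the base axis. Payload 4.7 kg.
Tool frame: the origin (TCP) lies on the centre line of the jaws, within the pads' length; the fingertips stand ahead of it and the grasp point (between the pads) lies 2 mm behind it (nose_length is the z of the fingertips in the tool frame, in m); z points along the fingers, y is the line along which they close (so a half turn about z gives the same grasp; the last joint's range is limited). The gripper opens to 87 mm and grips with 3 to 60 N. Pads are 19 mm wide; open, the fingers measure 117 mm over their backs; the gripper's body (75 mm by 190 mm) begins 51 mm behind the grasp point.
Start: joints at [-1.315, 0.321, -0.07, 1.45, 0.023, 1.371, -0.057], TCP at [0.156, 0.631, 0.24] pointing down, gripper open.
Joint ranges: [-2.86, 2.86], [-0.3, 2.09], [-1.38, 1.24], [0.06, 2.45], [-1.56, 4.7], [0.09, 2.05], [-2.69, 2.69]. Speed limits (rad/s): [2.57, 2.57, 3.14, 3.14, 3.14, 3.14, 3.14].

### API

Orientations are given as a rotation vector (axis times angle).
In Python, from bench import * gives the robot as it stands.
- The arm moves only by the tool send_rows, never from a script. Its arguments are lists of equal length, an entry for each row: "xyz": the shift along the tool's x, y, z in mm, a list of three; "dr": the turn, a rotation vector about the tool's x, y, z in rad, a list of three. A call has exactly 10 rows; each row is the pose to reach, as a shift and turn from the pose commanded when the call began, along the tool's axes at that moment; what a row does not reach only later rows make up. A row lasts 1/12 s, in which the tool goes at most 41.7 mm and 7.16 degrees, less where a joint would pass 70% of its speed; a pose out of reach is approached as far as the arm can. A call with a gripper value outside its range is refused whole. "jaw" is the finger opening in mm, from 0 to 87, set as the call begins (left out, the last holds). The fingers move at their own pace and stop on an object; "grip_force" is the grip in N (left out, the last holds). Time passes only in rows, so rows that repeat a pose let the fingers close, or fill a call up. It gives the time, the measured TCP pose, the force, the opening and the grip force at its end, in the units of the state.
- get_state(): the state, without advancing time (a new reading comes with each control period).
- get_image(name): name is "side" or "top" or "wrist"; returns the picture (480x640x3 uint8, red, green, blue); there is no depth.
- calibration(name): a dict with "vfov" (degrees; the focal length in pixels is half the picture's height over the tangent of half this angle, whatever the lens; pixels are square), "cx", "cy" (the principal point, pixels), "rvec" (rotation vector, rad) and "tvec" (3), from world to camera coordinates, as OpenCV has them; the wrist camera has in their place "hand_eye" (4x4, takes a point from camera to tool coordinates, whose origin is the TCP and whose axes are the flange's). Camera axes: x right, y down, z forward; pixel columns grow to the right and rows downward; lengths in m; the calibration is good to about 2 mm. The wrist camera is an equidistant fisheye: a pixel r from the principal point sees the ray r / f radians off the axis. A picture is of the moment at which its call begins: read the wrist's pose just before it. calibration takes no time and is no camera call.
- close_job(): hands the job in; it is judged then, once.
The state is a dict: "time": time; "joint_positions": joint angles; "qd": joint speeds; "joint_torque": joint torques, N m; "position": TCP position; "tool_rot": TCP orientation; "ft_force": force on the tool from outside, world axes, zero at the start; "torque": the same for the moment, N m; "grip_width": opening from 0.0 (shut) to 1.0 (fully open); "grip_force": force on a finger pad.
Only numpy, scipy, OpenCV 4.12 (cv2) and the standard library are available. Lean on these libraries where they do the work, as an engineer would, in place of code of your own. Each camera call takes 0.05 s, during which the arm holds its last target. There are 200 camera calls.

### The job

The hand-cranked egg turner on the counter is standing tilted, held by its ratchet. Flick the sprung pawl off the ratchet wheel so that it stays off, then gently ease the crank back down until the egg tray is level, and press the crank's round grip into the sprung clip on the base until it snaps fully home. Leave the pawl off and leave the other things on the counter where they are.

Things in the scene. Friction and masses are not known exactly. Their poses are not given: they have to be found in the camera images.
- turner: Egg turner's fixed metal frame: base plate 270 x 290 x 12 mm, two steel side plates. Origin at counter level under the shaft axis, in the ratchet wheel's plane; own x points away from the robot at yaw 0 (yaw varies), own y along the shaft (105 mm up), z up. Base spans own x -155..115, y -225..65 mm. Crank arm at own y 22 mm, egg tray at own y -34..-202 mm.
- shaft (a point): On the shaft's axis in the plane of the ratchet wheel, fixed to the frame, 105 mm above the counter. The wheel: dark steel, 100 mm across, 12 mm thick, 30 saw teeth. While the pawl is on, the wheel cannot turn the crank down by more than one tooth (0.21 rad); it can turn up.
- drum (a joint): Angle a (rad) of drum, wheel, crank and tray, one moving part. 0: tray level, crank arm level toward own -x, grip home in the clip (stop at -0.015). Positive: grip raised; starts at 0.42 to 0.80. Grip axis at own x = -110 cos a mm, height 105 + 110 sin a mm. A dragging bush (0.22 N m, plus 0.35 N m per rad/s) keeps the crank where it is left.
- crank_grip (a point): Middle of the free part of the crank's round grip, at own y = 87 mm: a black bar, 18 mm diameter, parallel to own y, on a 110 mm crank arm. Bar spans own y 18 to 117 mm; 55 to 117 mm is clear of the clip. It does not spin on the arm, but slips in a light pinch. Parked, its axis is 105 mm above the counter with free space beneath.
- pawl (a joint): Angle (rad) of the steel pawl: -0.02 to 0.15 resting on the teeth (on), 0.62 at its stop when thrown off. An over-centre spring pulls it to whichever side of 0.32 it is on; about 3 N on the tab throws it over. Pivot pin parallel to own y at own x = 50 mm, 157 mm above the counter; nose hangs down to the wheel, lever stands up.
- pawl_tab (a point): Centre of the thumb tab on top of the pawl's lever: upright steel plate, 8 mm thick (own x), 24 mm wide (own y), 26 mm tall, 62 mm from the pin, about 217 mm above the counter, at own y = 0. On, it leans 16 to 8 degrees to own +x; push it toward own -x (toward the crank) by 30 to 40 mm and the pawl is off, leaning 19 degrees to own -x.
- clip_seat (a point): Where the grip's axis lies when home in the sprung clip: own x -110, y 44 mm, 105 mm above the counter. Two steel spring arms, 18 mm wide along own y, on a pedestal, open upward; lips 7.5 mm above this point, 14 mm apart. About 10 N downward on the grip, beside the clip, snaps the bar past them; home the drum reads under 0.035.
- mug: Bystander: white mug, 76 mm across, 85 mm tall; origin at the centre of its underside. Stands beyond the crank's outer end.
- egg_cup: Bystander: blue egg cup with an egg, 48 mm across, 81 mm tall; origin at the centre of its underside. Stands in front of the turner.
- hygrometer: Bystander: white box 50 x 66 x 30 mm lying behind the pawl; origin at the centre of its underside.
- torch: Bystander: black candling torch standing on end, 44 mm across, 115 mm tall; origin at the centre of its underside.

How it is judged:
On the way, in this order (a step that is already met when the one before it is completed fails the run):
1. the pawl is thrown off the ratchet wheel (past 0.5 rad) while the crank is still raised (above 0.2 rad) (value of joint pawl above 0.5 rad and value of joint drum above 0.2 rad), for 0.2 s.
2. with the pawl off, the crank grip is snapped home in the clip and the tray is level (value of joint pawl above 0.5 rad and value of joint drum below 0.035 rad), for 0.2 s.
At the end, for the whole second after the job is handed in: The pawl is off (above 0.5 rad), the drum reads below 0.035 rad, which means the tray is level to 2 degrees and the grip is past the clip's lips, and the drum is at rest (under 0.05 rad/s) (all of step 2 and value of joint drum above -0.05 rad and velocity of joint drum between -0.05 and 0.05 rad/s); the robot touches nothing.
It fails at once if the crank and tray drop or are swung faster than 2.5 rad/s (about 0.28 m/s at the grip) (velocity of joint drum below -2.5 rad/s or velocity of joint drum above 2.5 rad/s).
It fails at once if the mug, egg cup, hygrometer or torch is moved by more than 30 mm (distance of any of mug, egg_cup, hygrometer, torch from where it was at the start of the episode above 0.03 m).
It also fails if it takes over 45 s, if anything falls off the work surface, if the arm or the gripper's body presses on something with over 40 N, if the wrist force passes 120 N, or if a joint passes its speed limit or range.

## Working session

There is one attempt and no reset: what is moved stays moved. The work goes in short steps, Python scripts to look and compute and a tool call to move; the robot and the scene stay as the last step left them, time stands still between calls to the robot, and variables do not carry over. Pictures are saved under pics/ and viewed, at most 10 in all, crops included, and the job is handed in when it is done.

Besides the shell and the picture viewer there is one more tool, called after ">>>" by a JSON object that holds its "api" and its "payload", one argument or row to a line. send_rows: Moves the arm, as the interface text tells. Its arguments: {"type":"object","properties":{"xyz":{"type":"array"},"dr":{"type":"array"},"jaw":{"type":"number"},"grip_force":{"type":"number"}},"required":["xyz","dr"]}

```bash
mkdir -p pics
python3 - <<'E'
from bench import *
import cv2
print(get_state())
for n in("side","top","wrist"):
    c=calibration(n);print(n,c)
    im=get_image(n);cv2.imwrite(f"pics/{n}0.png",im[...,::-1])
E
```

```text
{'time': 0.0, 'joint_positions': array([-1.31489375,  0.32178397, -0.07011853,  1.45164988,  0.02259887,
        1.37082694, -0.0568969 ]), 'qd': array([-2.10639422e-04,  1.83646565e-05, -2.22926337e-05,  1.11835115e-03,
        1.60589348e-03,  5.46407015e-04,  8.20494439e-04]), 'joint_torque': array([-4.92460174e-06, -4.91273725e+01, -4.03602831e-01, -3.12526309e+01,
       -6.39149174e-02,  4.36471682e-02,  1.60568616e-04]), 'position': array([0.15554629, 0.63057722, 0.23849972]), 'tool_rot': array([-3.78779677e-01, -3.11853255e+00,  2.94569437e-03]), 'ft_force': array([-0.73647301,  0.01358371, -0.14658367]), 'torque': array([0.06018301, 0.04001439, 0.00428868]), 'grip_force': 0.0, 'grip_width': 0.9989324518717341}
side {'vfov': 43.72116502983984, 'cx': 317.46625141337125, 'cy': 255.73847860817236, 'rvec': array([ 2.42119277, -0.11384959,  0.03773942]), 'tvec': array([-0.57321755,  0.21252095,  1.12119438])}
top {'vfov': 50.599422829144146, 'cx': 323.15330779760507, 'cy': 233.49264782275995, 'rvec': array([ 2.19842703, -2.14294032,  0.10904112]), 'tvec': array([0.1180586 , 0.60251514, 0.92844532])}
wrist {'vfov': 65.70646984690485, 'cx': 319.1185515964121, 'cy': 241.28780325118203, 'hand_eye': array([[ 1.09672113e-03, -9.65715294e-01, -2.59601172e-01,
         6.95087201e-02],
       [ 9.99998920e-01,  1.31313877e-03, -6.60236788e-04,
        -3.79851071e-04],
       [ 9.78493127e-04, -2.59600168e-01,  9.65715691e-01,
        -1.43245994e-01],
       [ 0.00000000e+00,  0.00000000e+00,  0.00000000e+00,
         1.00000000e+00]])}
```

View pics/side0.png

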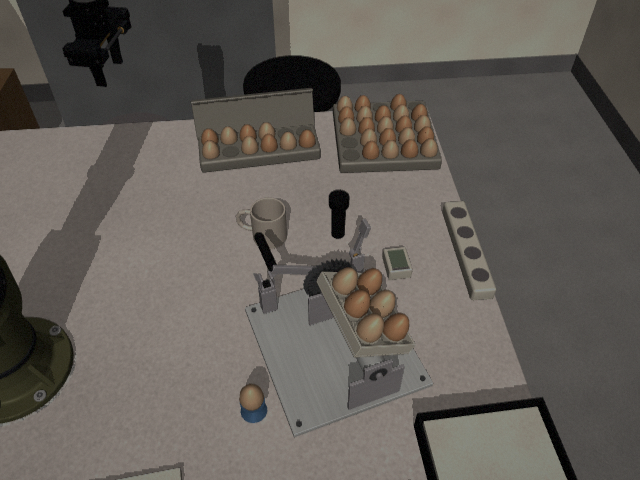

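View pics/top0.png

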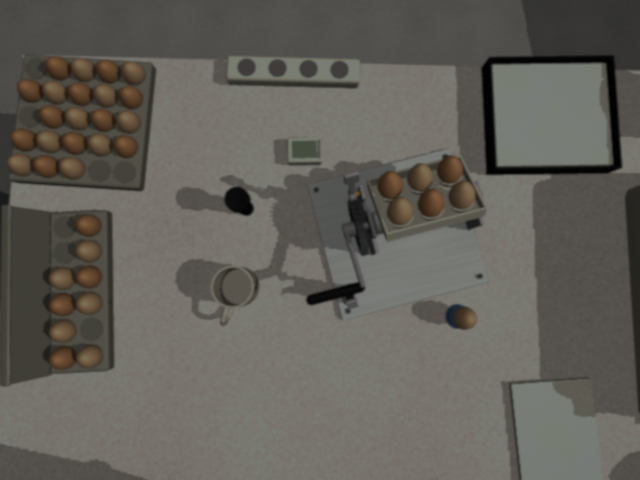

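The side view shows the turner: bolts at about (254,311), (299,424) and (423,378), grip (258,236)-(271,268), tab near (362,225). In the top view, bolts are at (317,190), (348,311) and (479,276), grip (311,300)-(361,289), tab near (353,183). I'll zoom in on both.

Run:
```python
import cv2,numpy as np
s=cv2.imread("pics/side0.png");t=cv2.imread("pics/top0.png")
a=cv2.resize(s[200:330,235:425],None,fx=4,fy=4,interpolation=2);a=np.clip(a*1.5,0,255)
b=cv2.resize(t[140:330,295:495],None,fx=3.1,fy=3.1,interpolation=2);b=np.clip(b*2.0,0,255)
cv2.imwrite("pics/s1.png",a);cv2.imwrite("pics/t1.png",b)
```

```text
[ WARN:0@0.032] global loadsave.cpp:1063 imwrite_ Unsupported depth image for selected encoder is fallbacked to CV_8U.
```

View pics/s1.png

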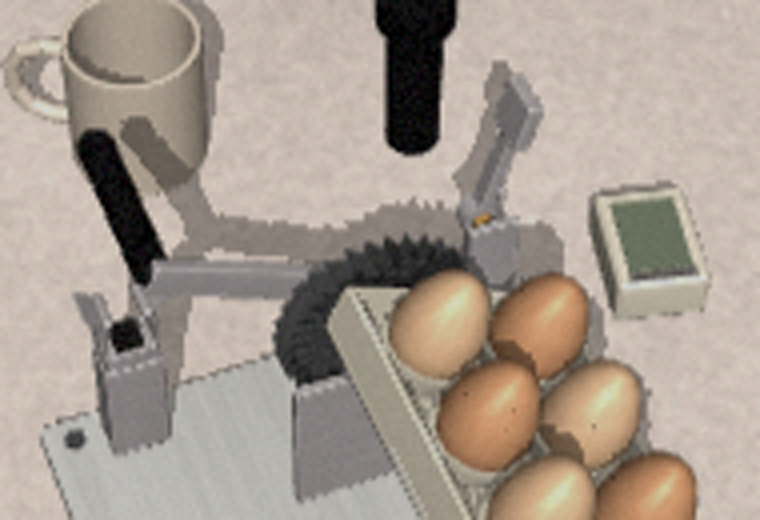

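View pics/t1.png

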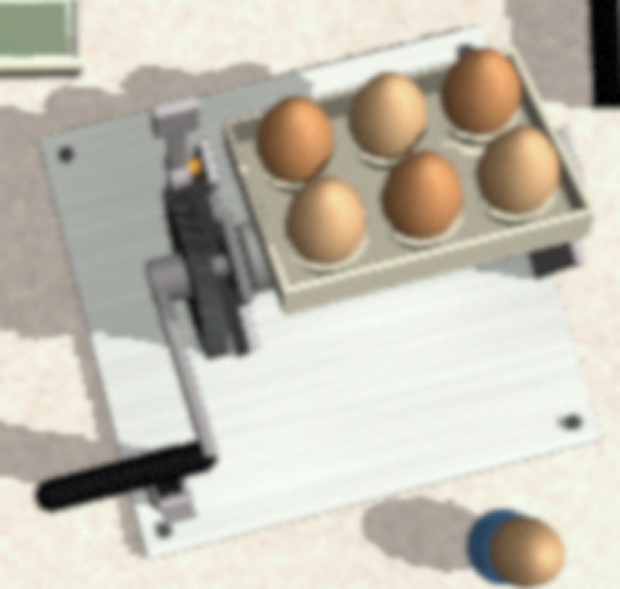

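The side crop shows the tab centre at about (519,105) and the grip axis from (97,143) to (150,272). The top crop shows the base corners at (42,142), (148,553), (598,437) and (475,28), the grip axis from (45,495) to (212,455), and the tab top at (177,118).

```bash
cat >> h.py <<'E'
yaw=.28;o=np.array([.6034,.0741])
Rm=np.array([[np.cos(yaw),-np.sin(yaw)],[np.sin(yaw),np.cos(yaw)]])
def go(x,y,z):
    """shift/turn in tool axes to put TCP at own x,y, height z, tool y along own +x, pointing down"""
    s=get_state();R0=R.from_rotvec(s["tool_rot"])
    d=Rm[:,0];Y=np.array([*d,0]);Z=np.array([0,0,-1]);X=np.cross(Y,Z)
    R1=R.from_matrix(np.c_[X,Y,Z])
    t=np.array([*(Rm@[x,y]+o),z])
    print("xyz",np.round(R0.inv().apply(t-s["position"])*1000,1),"dr",np.round((R0.inv()*R1).as_rotvec(),3))
def own():
    s=get_state();print("t",round(s["time"],2),"own",np.round(Rm.T@(s["position"][:2]-o)*1000,1),"z",round(s["position"][2]*1000,1),"F",np.round(s["ft_force"],1),s["grip_width"],s["grip_force"])
E
python3 -c "
from h import *
print(nose_length if not callable(nose_length) else nose_length());own();go(.115,.004,.29)"
```

```text
0.017
t 0.15 own [-276.5  658.7] z 238.7 F [ 0.2 -0.6 -0.9] 0.9962853068343904 0.0
xyz [-665.7 -372.5  -50.7] dr [-1.000e-03  1.000e-03  1.049e+00]
```

>>> {"api": "send_rows", "payload": {
  "xyz": [
    [-10,-5,-20],
    [-40,-22,-50],
    [-75,-42,-50],
    [-110,-62,-50],
    [-145,-81,-50],
    [-180,-100,-50],
    [-215,-120,-50],
    [-250,-140,-50],
    [-285,-160,-50],
    [-320,-180,-50]
  ],
  "dr": [
    [0,0,0.02],
    [0,0,0.07],
    [0,0,0.12],
    [0,0,0.18],
    [0,0,0.23],
    [0,0,0.29],
    [0,0,0.34],
    [0,0,0.4],
    [0,0,0.45],
    [0,0,0.5]
  ],
  "jaw": 0
}}

```text
time: 0.98
position: [0.4243, 0.378, 0.2895]
tool_rot: [-1.142, -2.927, -0.0]
ft_force: [0.5, 0.7, -0.5]
grip_width: 0.321
grip_force: 0.0
```

```bash
python3 -c "
from h import *
own();go(.115,.004,.27)"
```

```text
t 0.98 own [-88.2 341.6] z 289.5 F [ 0.5  0.7 -0.5] 0.3213520003130889 0.0
xyz [-394.    -1.9   19.4] dr [-0.    -0.     0.547]
```

>>> {"api": "send_rows", "payload": {
  "xyz": [
    [-35,0,0],
    [-75,0,0],
    [-115,-1,0],
    [-155,-1,0],
    [-195,-1,0],
    [-235,-1,0],
    [-275,-2,0],
    [-315,-2,0],
    [-355,-2,10],
    [-394,-2,19]
  ],
  "dr": [
    [0,0,0.05],
    [0,0,0.11],
    [0,0,0.17],
    [0,0,0.23],
    [0,0,0.29],
    [0,0,0.35],
    [0,0,0.4],
    [0,0,0.45],
    [0,0,0.5],
    [0,0,0.547]
  ]
}}

```text
time: 1.82
position: [0.7138, 0.1106, 0.2705]
tool_rot: [1.889, 2.509, 0.001]
ft_force: [0.9, 0.1, 0.2]
grip_width: 0.004
grip_force: 0.0
```

Run:
```python
from h import *
own();go(.115,.002,.222)
im=get_image("side")[150:350,220:440];im2=get_image("top")[120:320,280:500]
cv2.imwrite("pics/a.png",np.clip(cv2.resize(np.hstack([im,im2])[...,::-1],None,fx=1.8,fy=1.8,interpolation=2)*1.6,0,255).astype('u1'))
```

```text
t 1.82 own [116.2   4.6] z 270.5 F [0.9 0.1 0.2] 0.003982587836510307 0.0
xyz [-2.6 -1.3 48.5] dr [ 0.001  0.    -0.   ]
```

View pics/a.png

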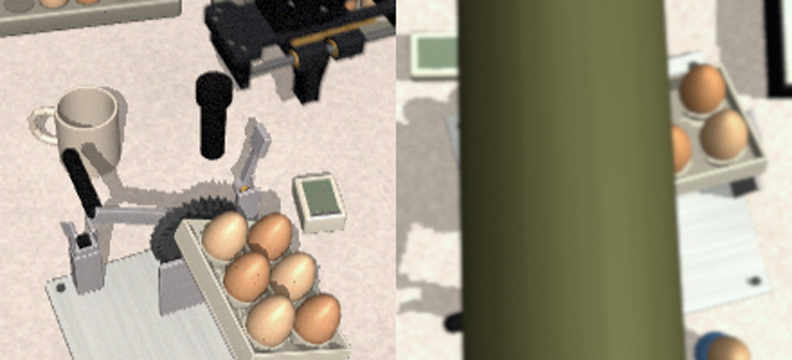

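The side view shows the closed fingers above and beyond the tab (fingertip at about (305,100), tab at (258,135)), so they can go down and push.

>>> {"api": "send_rows", "payload": {
  "xyz": [
    [-3,-1,15],
    [-3,-1,35],
    [-3,-1,48],
    [-3,-8,49],
    [-3,-16,49],
    [-3,-24,49],
    [-3,-32,49],
    [-3,-40,49],
    [-3,-48,49],
    [-3,-56,49]
  ],
  "dr": [
    [0,0,0],
    [0,0,0],
    [0,0,0],
    [0,0,0],
    [0,0,0],
    [0,0,0],
    [0,0,0],
    [0,0,0],
    [0,0,0],
    [0,0,0]
  ]
}}

```text
time: 2.75
position: [0.6588, 0.0934, 0.2227]
tool_rot: [1.887, 2.511, 0.002]
ft_force: [0.7, -0.3, -0.4]
grip_width: 0.008
grip_force: 0.2
```

Run:
```python
from h import *
own()
im=get_image("side")[150:350,220:440]
cv2.imwrite("pics/b.png",np.clip(cv2.resize(im[...,::-1],None,fx=2.7,fy=2.7,interpolation=2)*1.6,0,255).astype('u1'))
```

```text
t 2.75 own [58.6  3.2] z 222.7 F [ 0.7 -0.3 -0.4] 0.008488566774665047 0.23241472779773176
```

View pics/b.png

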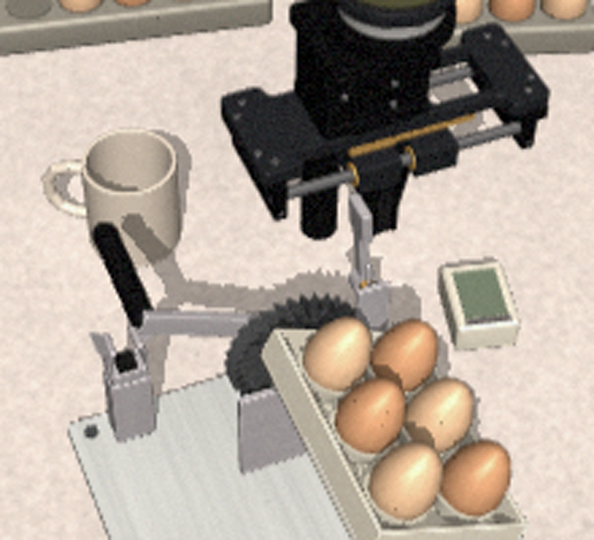

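The lever now leans slightly toward the crank, with its tab at (360,215) in the crop. I'll push a little further, then back off and lift.

>>> {"api": "send_rows", "payload": {
  "xyz": [
    [0,-3,0],
    [0,-5,0],
    [0,-6,0],
    [0,-6,0],
    [0,0,0],
    [0,14,0],
    [0,20,0],
    [0,20,-20],
    [0,20,-45],
    [0,20,-70]
  ],
  "dr": [
    [0,0,0],
    [0,0,0],
    [0,0,0],
    [0,0,0],
    [0,0,0],
    [0,0,0],
    [0,0,0],
    [0,0,0],
    [0,0,0],
    [0,0,0]
  ]
}}

```text
time: 3.63
position: [0.6787, 0.0993, 0.2911]
tool_rot: [-1.886, -2.511, 0.003]
ft_force: [1.2, -0.4, 0.5]
grip_width: 0.008
grip_force: 0.0
```

Run:
```python
from h import *
own();go(-.098,.087,.29)
im=get_image("side")[150:350,220:440]
cv2.imwrite("pics/c.png",np.clip(cv2.resize(im[...,::-1],None,fx=2.7,fy=2.7,interpolation=2)*1.6,0,255).astype('u1'))
```

```text
t 3.63 own [79.3  3.4] z 291.1 F [ 1.2 -0.4  0.5] 0.007787622984359872 0.0
xyz [  83.9 -177.1    1.5] dr [-0.002  0.     0.002]
```

View pics/c.png

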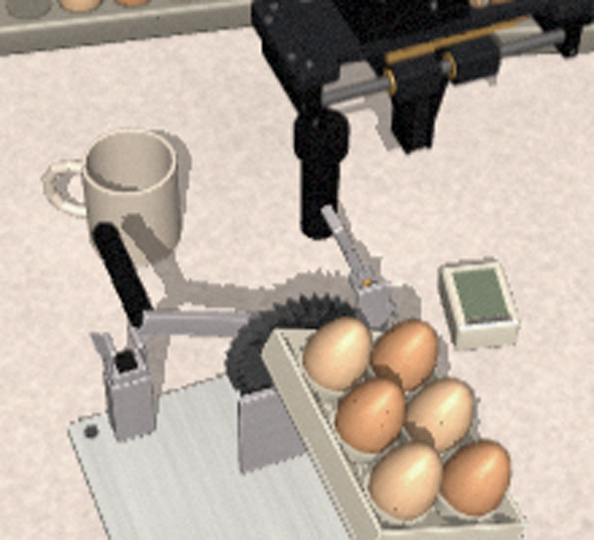

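The pawl is fully off: the lever leans toward the crank, tab at (328,213). Next I pinch the grip.

>>> {"api": "send_rows", "payload": {
  "xyz": [
    [10,-20,0],
    [22,-45,0],
    [35,-75,0],
    [50,-105,0],
    [65,-135,0],
    [80,-160,0],
    [86,-177,2],
    [86,-177,20],
    [86,-177,40],
    [86,-177,55]
  ],
  "dr": [
    [0,0,0],
    [0,0,0],
    [0,0,0],
    [0,0,0],
    [0,0,0],
    [0,0,0],
    [0,0,0],
    [0,0,0],
    [0,0,0],
    [0,0,0]
  ],
  "jaw": 60
}}

```text
time: 4.52
position: [0.4845, 0.1328, 0.2358]
tool_rot: [-1.886, -2.512, -0.001]
ft_force: [0.0, -0.6, -0.5]
grip_width: 0.652
grip_force: 0.0
```

Run:
```python
from h import *
own();go(-.098,.089,.157)
im=np.hstack([get_image("side")[150:350,220:440],get_image("wrist")[::1,100:540][140:340,110:330]])
w=get_image("wrist")
cv2.imwrite("pics/d.png",np.clip(np.hstack([cv2.resize(get_image("side")[150:350,220:390],(340,400)),cv2.resize(w,(460,345))[0:345].copy().__class__((0,)).reshape(0,0) if 0 else np.vstack([cv2.resize(w,(460,345)),np.zeros((55,460,3),'u1')])])[...,::-1]*1.5,0,255).astype('u1'))
```

```text
t 4.52 own [-98.1  89.3] z 235.8 F [ 0.  -0.6 -0.5] 0.6517228144539907 0.0
xyz [-0.3  0.  78.8] dr [ 0.    -0.     0.003]
```

View pics/d.png

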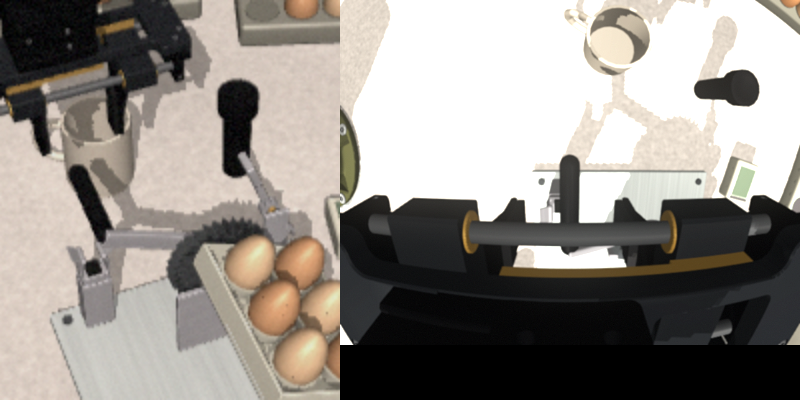

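The wrist view shows the bar centred between the open fingers and parallel to them. I'll go down and close.

>>> {"api": "send_rows", "payload": {
  "xyz": [
    [0,0,20],
    [0,0,40],
    [0,0,60],
    [0,0,75],
    [0,0,80],
    [0,0,80],
    [0,0,80],
    [0,0,80],
    [0,0,80],
    [0,0,80]
  ],
  "dr": [
    [0,0,0],
    [0,0,0],
    [0,0,0],
    [0,0,0],
    [0,0,0],
    [0,0,0],
    [0,0,0],
    [0,0,0],
    [0,0,0],
    [0,0,0]
  ]
}}

```text
time: 5.55
position: [0.4854, 0.1327, 0.1576]
tool_rot: [1.887, 2.511, 0.003]
ft_force: [-0.9, -0.5, 0.1]
grip_width: 0.687
grip_force: 0.0
```

>>> {"api": "send_rows", "payload": {
  "xyz": [
    [0,0,0],
    [0,0,0],
    [0,0,0],
    [0,0,0],
    [0,0,0],
    [0,0,0],
    [0,0,0],
    [0,0,0],
    [0,0,0],
    [0,0,0]
  ],
  "dr": [
    [0,0,0],
    [0,0,0],
    [0,0,0],
    [0,0,0],
    [0,0,0],
    [0,0,0],
    [0,0,0],
    [0,0,0],
    [0,0,0],
    [0,0,0]
  ],
  "jaw": 0,
  "grip_force": 25
}}

```text
time: 6.38
position: [0.483, 0.132, 0.1563]
tool_rot: [-1.886, -2.509, 0.005]
ft_force: [-4.8, -1.4, 4.5]
grip_width: 0.2
grip_force: 25.0
```

Run:
```python
from h import *
own()
z0=get_state()["position"][2]
a0=np.arcsin((z0+.002-.105)/.11);print(a0)
for a in np.linspace(a0,0,11)[1:]: print(np.round([110*(np.cos(a0)-np.cos(a)),110*(np.sin(a0)-np.sin(a))],1),end=" ")
```

```text
t 6.38 own [-99.7  89. ] z 156.3 F [-4.8 -1.4  4.5] 0.19989554694465558 25.000511705875397
0.5055071256247597
[-2.6  4.9] [-4.9 10. ] [-6.9 15.2] [-8.7 20.4] [-10.3  25.8] [-11.5  31.2] [-12.5  36.6] [-13.2  42.2] [-13.6  47.7] [-13.8  53.3]
```

>>> {"api": "send_rows", "payload": {
  "xyz": [
    [0,-1,2],
    [0,-2,5],
    [0,-4,9],
    [0,-5,13],
    [0,-6,17],
    [0,-8,21],
    [0,-9,25],
    [0,-10,29],
    [0,-11,33],
    [0,-12,37]
  ],
  "dr": [
    [0,0,0],
    [0,0,0],
    [0,0,0],
    [0,0,0],
    [0,0,0],
    [0,0,0],
    [0,0,0],
    [0,0,0],
    [0,0,0],
    [0,0,0]
  ]
}}

```text
time: 7.22
position: [0.4733, 0.1293, 0.1203]
tool_rot: [-1.887, -2.512, -0.001]
ft_force: [-3.4, -2.0, 12.9]
grip_width: 0.198
grip_force: 25.0
```

```bash
python3 -c "
from h import *
own()"
```

```text
t 7.22 own [-109.8   89. ] z 120.3 F [-3.4 -2.  12.9] 0.19798003837126985 25.000427663326263
```

>>> {"api": "send_rows", "payload": {
  "xyz": [
    [0,0,0],
    [0,0,2],
    [0,0,4],
    [0,0,6],
    [0,-1,8],
    [0,-1,10],
    [0,-1,12],
    [0,-1,14],
    [0,-1,16],
    [0,-1,17]
  ],
  "dr": [
    [0,0,0],
    [0,0,0],
    [0,0,0],
    [0,0,0],
    [0,0,0],
    [0,0,0],
    [0,0,0],
    [0,0,0],
    [0,0,0],
    [0,0,0]
  ],
  "grip_force": 45
}}

```text
time: 8.05
position: [0.4724, 0.129, 0.1031]
tool_rot: [-1.887, -2.512, -0.001]
ft_force: [-3.2, -1.5, 2.9]
grip_width: 0.194
grip_force: 45.0
```

Run:
```python
from h import *
own()
im=get_image("side")[150:350,220:440]
cv2.imwrite("pics/e.png",np.clip(cv2.resize(im[...,::-1],None,fx=2.7,fy=2.7,interpolation=2)*1.6,0,255).astype('u1'))
```

```text
t 8.05 own [-110.8   88.9] z 103.1 F [-3.2 -1.5  2.9] 0.19407271347661803 44.99950289726257
```

View pics/e.png

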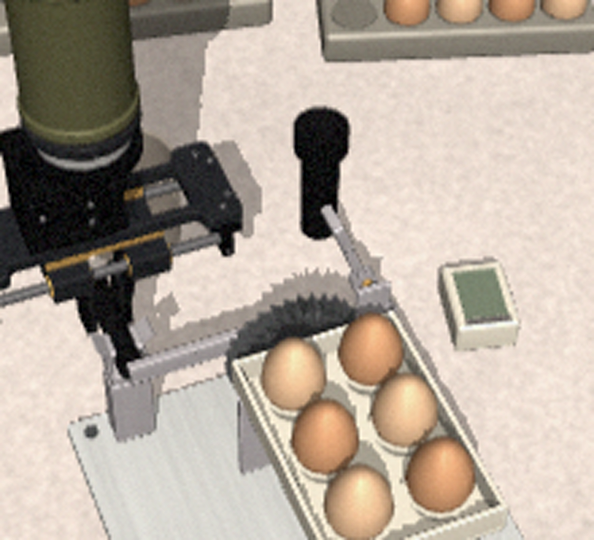

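The tray looks level, the bar looks home, and the pawl is off. I'll press a few mm more to confirm there is a hard stop.

>>> {"api": "send_rows", "payload": {
  "xyz": [
    [0,0,1],
    [0,0,2],
    [0,0,3],
    [0,0,3.5],
    [0,0,3.5],
    [0,0,3.5],
    [0,0,3.5],
    [0,0,3.5],
    [0,0,3.5],
    [0,0,3.5]
  ],
  "dr": [
    [0,0,0],
    [0,0,0],
    [0,0,0],
    [0,0,0],
    [0,0,0],
    [0,0,0],
    [0,0,0],
    [0,0,0],
    [0,0,0],
    [0,0,0]
  ]
}}

```text
time: 8.93
position: [0.4724, 0.129, 0.1024]
tool_rot: [-1.887, -2.51, -0.001]
ft_force: [-11.2, -2.9, 26.5]
grip_width: 0.195
grip_force: 45.0
```

```bash
python3 -c "
from h import *
own()"
```

```text
t 8.93 own [-110.7   88.9] z 102.4 F [-11.2  -2.9  26.5] 0.1954221034666053 45.00437557697296
```

The stop is hard, 26 N with almost no travel. I'll relieve the load, open the jaws and lift away.

>>> {"api": "send_rows", "payload": {
  "xyz": [
    [0,0,-1],
    [0,0,-2],
    [0,0,-2.5],
    [0,0,-2.5],
    [0,0,-2.5],
    [0,0,-2.5],
    [0,0,-2.5],
    [0,0,-2.5],
    [0,0,-2.5],
    [0,0,-2.5]
  ],
  "dr": [
    [0,0,0],
    [0,0,0],
    [0,0,0],
    [0,0,0],
    [0,0,0],
    [0,0,0],
    [0,0,0],
    [0,0,0],
    [0,0,0],
    [0,0,0]
  ],
  "grip_force": 10
}}

```text
time: 9.77
position: [0.4723, 0.1289, 0.1015]
tool_rot: [1.887, 2.511, 0.0]
ft_force: [0.2, 0.1, 1.3]
grip_width: 0.2
grip_force: 10.0
```

>>> {"api": "send_rows", "payload": {
  "xyz": [
    [0,0,0],
    [0,0,0],
    [0,0,0],
    [0,0,0],
    [0,0,0],
    [0,0,0],
    [0,0,0],
    [0,0,0],
    [0,0,0],
    [0,0,0]
  ],
  "dr": [
    [0,0,0],
    [0,0,0],
    [0,0,0],
    [0,0,0],
    [0,0,0],
    [0,0,0],
    [0,0,0],
    [0,0,0],
    [0,0,0],
    [0,0,0]
  ],
  "jaw": 55
}}

```text
time: 10.6
position: [0.4722, 0.1289, 0.1016]
tool_rot: [1.887, 2.512, 0.0]
ft_force: [0.3, 0.2, 0.0]
grip_width: 0.632
grip_force: 0.0
```

>>> {"api": "send_rows", "payload": {
  "xyz": [
    [0,0,-5],
    [0,0,-15],
    [0,0,-30],
    [0,0,-50],
    [0,0,-75],
    [0,0,-100],
    [0,0,-125],
    [0,0,-150],
    [0,0,-160],
    [0,0,-160]
  ],
  "dr": [
    [0,0,0],
    [0,0,0],
    [0,0,0],
    [0,0,0],
    [0,0,0],
    [0,0,0],
    [0,0,0],
    [0,0,0],
    [0,0,0],
    [0,0,0]
  ]
}}

```text
time: 11.43
position: [0.4738, 0.1293, 0.2649]
tool_rot: [1.886, 2.509, 0.009]
ft_force: [-0.1, -0.4, -1.2]
grip_width: 0.63
grip_force: 0.0
```

Run:
```python
from h import *
own()
im=get_image("side")[150:350,220:440]
cv2.imwrite("pics/f.png",np.clip(cv2.resize(im[...,::-1],None,fx=2.7,fy=2.7,interpolation=2)*1.6,0,255).astype('u1'))
```

```text
t 11.43 own [-109.3   88.9] z 264.9 F [-0.1 -0.4 -1.2] 0.6302248654826408 0.0
```

View pics/f.png

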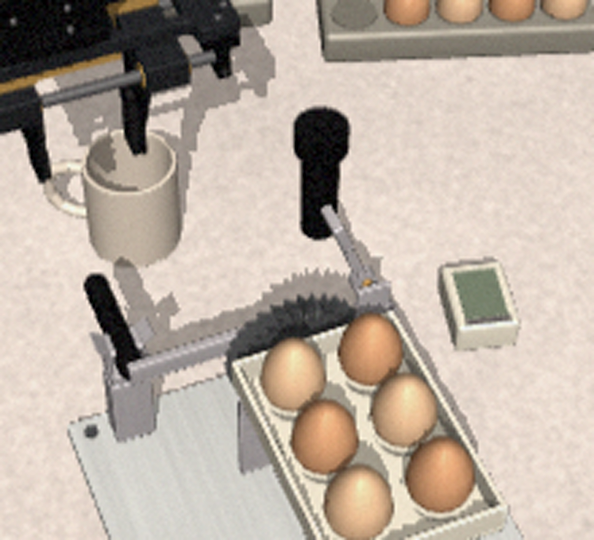

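The bar sits in the clip (far end (95,283), entering the clip at (125,370)) and the pawl is off. A quick height check before handing in.

Run:
```python
from h import *
for p in((220+97/2.7,150+284/2.7),(235+97/4,200+143/4)):
    o3,d=ray("side",p);n=Rm[:,1];t=(.110-n@(o3[:2]-o))/(n@d[:2]);x=o3+t*d
    print(x[2],Rm.T@(x[:2]-o))
print(close_job())
```

```text
0.10245377250926768 [-0.10806018  0.11      ]
0.1537802562965772 [-0.09711543  0.11      ]
the job is handed in; nothing more can be done
None
```

The job is handed in at about 11.5 s of the 45 s allowed: the pawl is thrown off, the crank eased down and the tray level. The grip is home in the clip: it hit a hard stop and its measured height is 102 mm (105 nominal). Nothing else on the counter looks to have moved; the hand-in returned no verdict.

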